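Weigh a bottle on the beam balance

TASK

Weigh the white square bottle that lies on the worktop: first stand it upright on its base on the worktop and let go of it, then set it down upright on the round pan of the beam balance without dropping it. Then slide the steel poise along the beam until the beam comes to rest level by itself, with its pointer on the black zero mark, and leave it so; do not shift the petri dish, the reagent bottle or the tube rack.

Things in the scene. Friction and masses are not known exactly. Their poses are not given: they have to be found in the camera images.
- bottle: The load: a closed white plastic bottle of square section with a round grey screw cap. Origin at the centre of its base, z axis from base to cap. Body 46 x 46 mm, from 0 to 98 mm; neck to 110 mm; cap 34 mm in diameter, 110 to 134 mm. Centre of mass 55 mm from the base; mass 0.22 to 0.40 kg, unknown. Starts lying on a flat side (origin 23 mm above the worktop), cap to the left (+y).
- bottle_cap (a point): Centre of the bottle's screw cap, 122 mm from the base along the bottle's z axis.
- balance: The grey beam balance, fixed to the worktop, 400 x 110 mm. Origin on the worktop under the pivot; y axis points from the pivot to the pan, x across the beam, z up. Pivot 80 mm above the worktop. Pan centre 110 mm from the pivot on +y, above a housing 88 mm high; beam (14 mm wide, 12 high) reaches 210 mm to -y. Two cheeks at the pivot, 46 mm wide over all, reach 106 mm.
- pan_centre (a point): Centre of the upper face of the round steel pan on which the bottle must stand: 120 mm in diameter, rim 3.5 mm high and 2 mm thick. The pan stays horizontal as the beam swings; where on the pan the load stands does not matter to the reading. 112 mm above the worktop when the beam is level, up to 15 mm higher or lower otherwise.
- beam (a joint): Beam angle, rad: 0 level (pointer on the middle of the zero mark), positive is pan up, poise end down; stops at -0.14 and 0.14. Swings freely, settles in about a second. Unloaded it lies on the positive stop. Loaded, untouched and between the stops, 1 mm of poise travel away from the pivot changes its resting angle by about +0.006 rad. The zero mark spans +-0.02 rad.
- poise (a joint): Position of the sliding poise along the beam, m: 0 at the end of its track next to the pivot (poise centre 45 mm from the pivot), growing to 0.13 away from pan and pivot. Stays where it is left; about 1.5 N moves it. The beam is level at about 0.367 x (mass of the bottle in kg) - 0.045, thus between 0.03 and 0.11.
- poise_grip (a point): Middle of the poise's upright stem, 38 mm above the beam's centre line. Stem 26 mm across and 30 mm along the beam, from 25 mm below to 20 mm above this point; under it a foot 34 mm across, 36 mm along. Its y axis points along the beam to the pan and tilts with the beam. Can be gripped from above, across or along the beam. While it is held the beam cannot settle.
- dish: Bystander: a petri dish, 91 mm in diameter, 14 mm high. Origin under its centre.
- reagent: Bystander: a round glass reagent bottle with a screw cap, 56 mm in diameter, 106 mm high, standing behind the work. Origin under its centre.
- rack: Bystander: a white tube rack full of tubes, 86 x 126 x 48 mm. Origin under its centre.
- zero_mark (a point): Middle of the black zero mark, 22 mm wide and 8 mm high, on the white scale plate that stands beside the pointer at the beam's tip, 224 mm from the pivot on the balance's -y side and 80 mm above the worktop. The plate's post is 26 mm wide and reaches 126 mm.
There are look-alikes about, which are no part of the job. What is shaped like the bottle but blue is not meant.

How it is judged:
By the outcome, as a careful person would: the job done as asked, in the order asked, and still so for the second after the job is handed in, with the robot touching nothing.
It also fails if it takes over 72 s, if anything falls off the work surface, if the arm or the gripper's body presses on something with over 40 N, if the wrist force passes 120 N, or if a joint passes its speed limit or range.

ROBOT

A 7-joint arm with a two-finger parallel gripper is mounted at the origin on a cart in front of the work surface, level with it; the furniture and walls round the work are solid. World frame = base frame: x ahead of the robot, y to its left, z up, the work surface at z = 0. Lengths are in m, angles in rad, forces in N, time in s.
With the tool pointing down it reaches from about 0.425 to 0.925 m from the base axis. Payload 6.8 kg.
Tool frame: the origin (TCP) lies midway between the tips of the shut fingers; the grasp point (between the pads) lies 19 mm behind it (grip_point_offset is the z of the grasp point in the tool frame, in m); z points along the fingers, y is the line along which they close (so a half turn about z gives the same grasp; the last joint's range is limited). The gripper opens to 85 mm and grips with 20 to 120 N. Pads are 22 mm wide; open, the fingers measure 114 mm over their backs; the gripper's body (76 mm by 85 mm) begins 54 mm behind the grasp point. The pads swing forward as they close: fully open they stand 13 mm farther back than shut.
Start: joints at [1.222, 0.477, 0.022, 1.555, -0.011, 1.109, -0.083], TCP at [0.161, -0.656, 0.231] pointing down, gripper open.
Joint ranges: [-2.96, 2.96], [-0.34, 2.1], [-1.41, 1.46], [0.24, 2.44], [-1.37, 4.51], [0.17, 1.92], [-2.96, 2.96]. Speed limits (rad/s): [2.39, 2.39, 3.14, 3.14, 3.14, 3.14, 3.14].

INTERFACE

Orientations are given as a rotation vector (axis times angle).
In Python, from bench import get_obs, grab_frame, calibration, hand_in, grip_point_offset gives the robot as it stands.
- The arm moves only by the shell command python3 -m pendant 'ROWS' [OPENING] [FORCE]. ROWS is a JSON object of lists of equal length, an entry for each row: "translation": the shift along the world's x, y, z in units of 25 mm (1.0 is 25 mm), a list of three; "delta_rot": the turn, a rotation vector about the world's x, y, z in units of 5 degrees (1.0 is 5 degrees), a list of three. In form: {"translation": [[dx, dy, dz], ...], "delta_rot": [[rx, ry, rz], ...]}. A call has 1 to 12 rows; each row is the pose to reach, as a shift and turn from the pose commanded when the call began; what a row does not reach only later rows make up. A row lasts 1/8 s, in which the tool goes at most 62.5 mm and 10.7 degrees, less where a joint would pass 70% of its speed; a pose out of reach is approached as far as the arm can. A call with a gripper value outside its range is refused whole. OPENING is the opening, from 0 (shut) to 1 (fully open), set as the call begins (- or left out, the last holds). The fingers move at their own pace and stop on an object; FORCE is the grip in N (left out, the last holds). Time passes only in rows, so rows that repeat a pose let the fingers close. It gives the time, the measured TCP pose, the force, the opening and the grip force at its end, in the units of the state.
- get_obs(): the state, without advancing time (a new reading comes with each control period).
- grab_frame(name): name is "scene" or "top" or "wrist"; returns (picture, depth): 400x640x3 uint8, red, green, blue; 400x640 float32, m along the optical axis (not along the pixel's ray), 0 where there is no reading.
- calibration(name): a dict with "K" (3x3 intrinsics, pixels), "k1" (the pictures are not rectified: a ray, as slopes to the right and down, at radius r is drawn at 1 + k1 r^2 times it, then the intrinsics apply), "rvec" (rotation vector, rad) and "tvec" (3), from world to camera coordinates, as OpenCV has them. Camera axes: x right, y down, z forward; pixel columns grow to the right and rows downward; lengths in m; the calibration is good to about 2 mm. A picture is of the moment at which its call begins: read the wrist's pose just before it. calibration takes no time and is no camera call; for the wrist camera it gives the pose at the moment of the call.
- hand_in(): hands the job in; it is judged then, once.
The state is a dict: "clock": time; "joints": joint angles; "qvel": joint speeds; "tau": joint torques, N m; "tcp_pos": TCP position; "orientation": TCP orientation; "contact_force": force on the tool from outside, world axes, zero at the start; "moment": the same for the moment, N m; "grip_width": finger opening in m; "gripper_force": force on a finger pad.
Only numpy, scipy, OpenCV 4.12 (cv2) and the standard library are available. Lean on these libraries where they do the work, as an engineer would, in place of code of your own. Each camera call takes 0.05 s, during which the arm holds its last target. There are 200 camera calls.

## Working session

There is one attempt and no reset: what is moved stays moved. The work goes in short steps, Python scripts to look and compute and a shell command to move; the robot and the scene stay as the last step left them, time stands still between calls to the robot, and variables do not carry over. Pictures are saved under pics/ and viewed, at most 10 in all, crops included, and the job is handed in when it is done.

```bash
mkdir -p pics; ls
cat > h.py <<'E'
import numpy as np, cv2
from bench import *
def save(name,fn):
    c=calibration(name); p,d=grab_frame(name)
    cv2.imwrite('pics/'+fn,p[:,:,::-1]); np.savez('pics/'+fn[:-4]+'.npz',p=p,d=d,**{k:np.array(c[k]) for k in('K','k1','rvec','tvec')})
    return p,d,c
def ray(c,u,v):
    K=np.array(c['K'],float); k=float(c['k1'])
    q=cv2.undistortPoints(np.array([[[u,v]]],float),K,np.array([k,0,0,0,0.]))[0,0]
    R=cv2.Rodrigues(np.array(c['rvec'],float))[0]; t=np.array(c['tvec'],float).ravel()
    return -R.T@t, R.T@np.array([q[0],q[1],1.]), R,t
def onz(c,u,v,z):
    o,d,_,_=ray(c,u,v); return o+d*(z-o[2])/d[2]
def ptd(c,u,v,dep):
    o,d,_,_=ray(c,u,v); return o+d*dep
def proj(c,P):
    return cv2.projectPoints(np.array([P],float),np.array(c['rvec'],float),np.array(c['tvec'],float),np.array(c['K'],float),np.array([float(c['k1']),0,0,0,0.]))[0].ravel()
E
python3 - <<'E'
from h import *
print(get_obs(),grip_point_offset if not callable(grip_point_offset) else grip_point_offset())
save('top','top1.png');save('scene','scene1.png')
for n in('top','scene'): print(calibration(n))
E
```

```text
pics
{'clock': 0.0, 'joints': array([ 1.22194394,  0.47780478,  0.02232654,  1.55646582, -0.01153189,
        1.10932049, -0.08312793]), 'qvel': array([-0.00037166, -0.00035499, -0.00069862, -0.00069966, -0.00164648,
        0.0002207 , -0.00011442]), 'tau': array([-6.51909286e-04, -5.96455657e+01,  1.60781264e+00, -2.81200057e+01,
        1.24617299e-02,  9.37139470e-03, -7.09474591e-06]), 'tcp_pos': array([ 0.16079851, -0.65494075,  0.23031626]), 'orientation': array([-3.11703171e+00, -3.77025129e-01,  5.16249773e-04]), 'contact_force': array([-0.01532423, -0.60837749, -0.67220412]), 'moment': array([-0.05039566,  0.00080477,  0.05771381]), 'gripper_force': 0.0, 'grip_width': 0.08548459770921234} -0.0187
{'K': array([[414.25007642,   0.        , 319.6955569 ],
       [  0.        , 414.25007642, 200.84180465],
       [  0.        ,   0.        ,   1.        ]]), 'k1': -0.05080668665236336, 'rvec': array([ 2.21041571, -2.19542505,  0.06085066]), 'tvec': array([-0.02565245,  0.54531956,  1.57391744])}
{'K': array([[509.46360653,   0.        , 325.63511957],
       [  0.        , 509.46360653, 191.10305382],
       [  0.        ,   0.        ,   1.        ]]), 'k1': -0.018362683820619913, 'rvec': array([ 2.3061346 , -0.49208449,  0.22424299]), 'tvec': array([-0.52235714,  0.22819206,  1.73153109])}
```

View pics/top1.png

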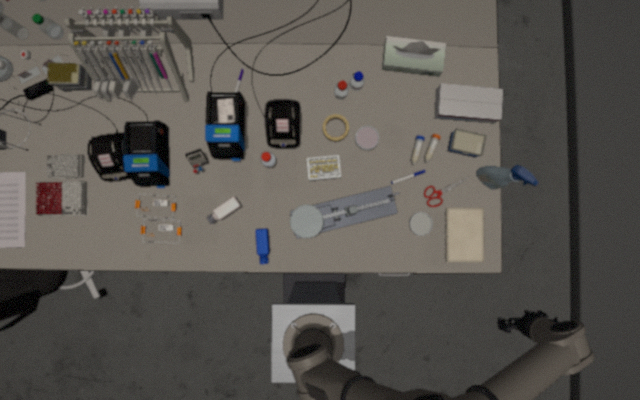

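View pics/scene1.png

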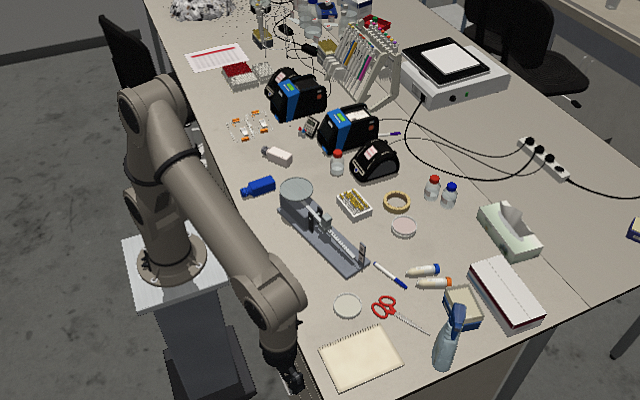

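The top view shows the white bottle at about (225,208) with its cap at (212,217). The pan is at (307,220), the poise near (350,212) and the scale tip at (393,203). The blue look-alike at (263,245) is ignored.

```bash
python3 - <<'E'
from h import *
c=np.load('pics/top1.npz');p=c['p'];d=c['d']
hsv=cv2.cvtColor(p,cv2.COLOR_RGB2HSV)
m=np.zeros(p.shape[:2],np.uint8);m[190:225,200:245]=((hsv[...,2]>175))[190:225,200:245]
n,l,s,ce=cv2.connectedComponentsWithStats(m);i=1+s[1:,4].argmax()
r=cv2.minAreaRect(np.argwhere(l==i)[:,::-1].astype(np.float32));print(r,s[i])
box=cv2.boxPoints(r);
for b in box: print('body corner',onz(c,*b,.046).round(3))
print('body ctr',onz(c,*r[0],.046), 'depth', ptd(c,*r[0],d[int(r[0][1]),int(r[0][0])]))
print('cap',onz(c,212,217,.04))
# pan by depth : height map
H=np.zeros((400,640,3))
for v in range(180,250):
  for u in range(195,440): H[v,u]=ptd(c,u,v,d[v,u])
z=H[...,2]
pm=(z>.10)&(z<.14);pm[:,330:]=0;pm[:,:285]=0
pp=H[pm];(e,rad)=cv2.minEnclosingCircle(pp[:,:2].astype(np.float32));print('pan',e,rad,np.median(pp[:,2]),pp[:,:2].mean(0))
for lo,hi in((.015,.05),(.06,.09),(.09,.112),(.112,.16)):
  q=(z>lo)&(z<hi);q[:,:325]=0
  print(lo,hi,q.sum(), [ (u,v) for v,u in np.argwhere(q)[::12]])
q=(z>.003)&(z<.03);q[:,:322]=0;q[:,405:]=0
pts=H[q][:,:2].astype(np.float32);print('base',cv2.minAreaRect(pts))
print(H[190:222:2,225,:].round(3))
E
python3 - <<'E'
import cv2
a=cv2.imread('pics/top1.png')[185:255,195:435]
cv2.imwrite('pics/crop1.png',cv2.resize(a,None,fx=3.3,fy=3.3,interpolation=cv2.INTER_CUBIC))
E
```

```text
((225.96153259277344, 207.69229125976562), (8.320502281188965, 21.910655975341797), 56.3099365234375) [216 199  21  18 177]
body corner [0.506 0.372 0.046]
body corner [0.552 0.305 0.046]
body corner [0.526 0.287 0.046]
body corner [0.48  0.355 0.046]
body ctr [0.51578257 0.32951154 0.046     ] depth [0.5157385  0.32916527 0.04759597]
cap [0.48055302 0.38293117 0.04      ]
pan (0.47326862812042236, 0.012884275056421757) 0.07338953763246536 0.12860405178275247 [0.4698926  0.02698313]
0.015 0.05 1586 [(np.int64(392), np.int64(180)), (np.int64(387), np.int64(186)), (np.int64(379), np.int64(188)), (np.int64(374), np.int64(189)), (np.int64(388), np.int64(189)), (np.int64(382), np.int64(190)), (np.int64(368), np.int64(191)), (np.int64(380), np.int64(191)), (np.int64(439), np.int64(191)), (np.int64(376), np.int64(192)), (np.int64(392), np.int64(192)), (np.int64(370), np.int64(193)), (np.int64(386), np.int64(193)), (np.int64(360), np.int64(194)), (np.int64(372), np.int64(194)), (np.int64(386), np.int64(194)), (np.int64(359), np.int64(195)), (np.int64(374), np.int64(195)), (np.int64(386), np.
[... 4913 characters left out ...]
64(192)), (np.int64(394), np.int64(194)), (np.int64(356), np.int64(206)), (np.int64(350), np.int64(208)), (np.int64(353), np.int64(209)), (np.int64(356), np.int64(210)), (np.int64(349), np.int64(212))]
base ((0.4951527714729309, -0.18970678746700287), (0.2664240002632141, 0.31766578555107117), 0.24155619740486145)
[[ 0.585  0.343  0.006]
 [ 0.577  0.343  0.004]
 [ 0.57   0.343  0.007]
 [ 0.562  0.344  0.001]
 [ 0.554  0.343  0.005]
 [ 0.547  0.343  0.002]
 [ 0.537  0.333  0.048]
 [ 0.529  0.332  0.05 ]
 [ 0.522  0.333  0.048]
 [ 0.515  0.333  0.048]
 [ 0.507  0.334  0.042]
 [ 0.5    0.333  0.047]
 [ 0.492  0.332  0.05 ]
 [ 0.485  0.339  0.017]
 [ 0.477  0.343 -0.001]
 [ 0.47   0.342  0.004]]
```

View pics/crop1.png

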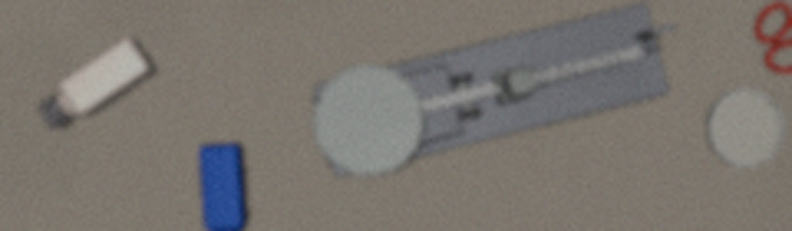

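Bottle measured: body centre is about (.516,.330) at z .046, axis toward the cap about (-.56,.83). The plan is to grip it across the body with the tool tilted 25°, then rotate 90° about the closing axis. First I move over via a mid waypoint.

```bash
python3 -m pendant '{"translation":[[15.6,18.2,2.8],[15.6,18.2,2.8],[15.6,18.2,2.8],[15.6,18.2,2.8],[15.6,18.2,2.8],[15.6,18.2,2.8],[15.6,18.2,2.8],[15.6,18.2,2.8],[15.6,18.2,2.8],[15.6,18.2,2.8]],"delta_rot":[[0,0,11],[0,0,11],[0,0,11],[0,0,11],[0,0,11],[0,0,11],[0,0,11],[0,0,11],[0,0,11],[0,0,11]]}' 1 40
cat >> h.py <<'E'
from scipy.spatial.transform import Rotation as Ro
def plan(P,R):
    """delta (units) from the present pose to TCP pose P, rotation matrix R"""
    o=get_obs(); r=Ro.from_matrix(R)*Ro.from_rotvec(o['orientation']).inv()
    print('tcp',o['tcp_pos'].round(4),'t',((P-o['tcp_pos'])/.025).round(2),'r',(np.degrees(r.as_rotvec())/5).round(2),'clock',o['clock'],'j',o['joints'].round(2))
def frame(z,y):
    z=np.array(z,float);z/=np.linalg.norm(z);y=np.array(y,float);y-=z*(y@z);y/=np.linalg.norm(y);return np.c_[np.cross(y,z),y,z]
E
python3 - <<'E'
from h import *
a=np.array([-.56,.83,0]);a/=np.linalg.norm(a);up=np.array([0,0,1.])
t=np.radians(25);z=-np.cos(t)*up-np.sin(t)*a
y=np.cross(up,a)
g=np.array([.5155,.33,.030])+.016*a
for s in(1,-1):
  plan(g+.0187*z+np.array([0,0,.15]),frame(z,s*y))
  plan(g+.0187*z+np.array([0,0,.15]),frame([0,0,-1],s*y))
E
```

```text
clock: 1.35
tcp_pos: [0.5526, -0.1972, 0.3015]
orientation: [-2.589, -1.779, -0.001]
contact_force: [0.3, -0.4, -1.0]
grip_width: 0.0855
gripper_force: 0.0
tcp [ 0.5526 -0.1972  0.3015] t [-1.66 21.36 -5.54] r [  0.69  -6.08 -24.52] clock 1.35 j [ 0.58  0.31 -0.43  1.66  0.13  1.2  -0.25]
tcp [ 0.5526 -0.1972  0.3015] t [-1.66 21.36 -5.54] r [ 0.000e+00  1.000e-02 -2.499e+01] clock 1.35 j [ 0.58  0.31 -0.43  1.66  0.13  1.2  -0.25]
tcp [ 0.5526 -0.1972  0.3015] t [-1.66 21.36 -5.54] r [-5.17 -0.59 10.82] clock 1.35 j [ 0.58  0.31 -0.43  1.66  0.13  1.2  -0.25]
tcp [ 0.5526 -0.1972  0.3015] t [-1.66 21.36 -5.54] r [-1.000e-02  0.000e+00  1.101e+01] clock 1.35 j [ 0.58  0.31 -0.43  1.66  0.13  1.2  -0.25]
```

```bash
python3 -m pendant '{"translation":[[-1.7,21.4,-5.5],[-1.7,21.4,-5.5],[-1.7,21.4,-5.5],[-1.7,21.4,-5.5],[-1.7,21.4,-5.5],[-1.7,21.4,-5.5],[-1.7,21.4,-5.5],[-1.7,21.4,-5.5],[-1.7,21.4,-5.5],[-1.7,21.4,-5.5],[-1.7,21.4,-5.5]],"delta_rot":[[-5.2,-0.6,10.8],[-5.2,-0.6,10.8],[-5.2,-0.6,10.8],[-5.2,-0.6,10.8],[-5.2,-0.6,10.8],[-5.2,-0.6,10.8],[-5.2,-0.6,10.8],[-5.2,-0.6,10.8],[-5.2,-0.6,10.8],[-5.2,-0.6,10.8],[-5.2,-0.6,10.8]]}'
python3 - <<'E'
from h import *
p,d,c=save('wrist','w1.png')
a=np.array([-.56,.83,0]);a/=np.linalg.norm(a);up=np.array([0,0,1.])
t=np.radians(25);z=-np.cos(t)*up-np.sin(t)*a
y=-np.cross(up,a)
g=np.array([.5155,.33,.030])+.016*a
plan(g+.0187*z,frame(z,y))
for s in(0,.049,.122): print(s,proj(c,np.array([.5155,.33,.046])+(s-.049)*a))
E
```

```text
clock: 2.72
tcp_pos: [0.5085, 0.3337, 0.1633]
orientation: [1.291, 2.415, -0.288]
contact_force: [0.6, -0.8, 0.2]
grip_width: 0.0856
gripper_force: 0.0
tcp [0.509  0.3329 0.1637] t [ 0.08  0.15 -6.03] r [0.03 0.05 0.07] clock 2.775 j [-0.4   0.59 -0.7   1.74  0.8   1.28 -0.84]
0 [324.72695581 187.03627077]
0.049 [325.0245474 143.6395585]
0.122 [325.6326666  52.8214034]
```

View pics/w1.png

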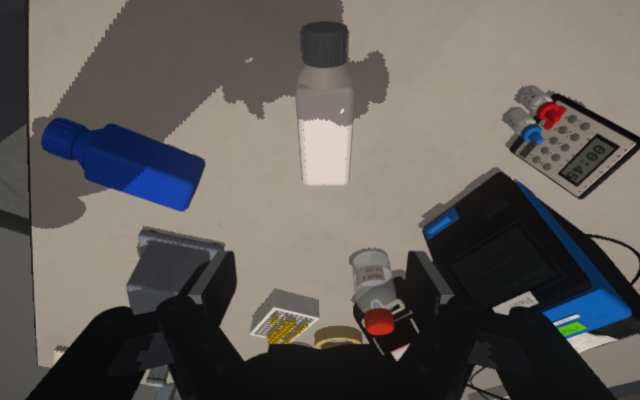

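The wrist view confirms it: the bottle axis is at u≈326, base at v≈185, cap at v≈44, as predicted. Next I descend and grip.

```bash
python3 -m pendant '{"translation":[[0.1,0.15,-2],[0.1,0.15,-4],[0.1,0.15,-6],[0.1,0.15,-6],[0.1,0.15,-6]],"delta_rot":[[0,0,0],[0,0,0],[0,0,0],[0,0,0],[0,0,0]]}' && python3 -m pendant '{"translation":[[0,0,0],[0,0,0],[0,0,0],[0,0,0],[0,0,0],[0,0,0]],"delta_rot":[[0,0,0],[0,0,0],[0,0,0],[0,0,0],[0,0,0],[0,0,0]]}' 0.3 50
python3 - <<'E'
from h import *
a=np.array([-.56,.83,0]);a/=np.linalg.norm(a);up=np.array([0,0,1.])
y=-np.cross(up,a)
for ang in(0,30,65):
  t=np.radians(ang);z=-np.cos(t)*up+np.sin(t)*a
  plan(get_obs()['tcp_pos'],frame(z,y))
E
```

```text
clock: 3.4
tcp_pos: [0.5121, 0.3382, 0.0159]
orientation: [1.293, 2.413, -0.283]
contact_force: [0.5, 0.7, 0.1]
grip_width: 0.0855
gripper_force: 0.0
clock: 4.15
tcp_pos: [0.5115, 0.3389, 0.0155]
orientation: [1.292, 2.413, -0.283]
contact_force: [-1.0, -0.1, 6.1]
grip_width: 0.0454
gripper_force: 52.0
tcp [0.5115 0.3389 0.0155] t [0. 0. 0.] r [4.16 2.85 0.06] clock 4.15 j [-0.47  0.8  -0.61  1.79  0.97  1.12 -1.03]
tcp [0.5115 0.3389 0.0155] t [0. 0. 0.] r [9.14 6.2  0.07] clock 4.15 j [-0.47  0.8  -0.61  1.79  0.97  1.12 -1.03]
tcp [0.5115 0.3389 0.0155] t [0. 0. 0.] r [14.96 10.09  0.08] clock 4.15 j [-0.47  0.8  -0.61  1.79  0.97  1.12 -1.03]
```

```bash
python3 -m pendant '{"translation":[[0,0,2],[0,0,4],[0,0,6],[0,0,7],[0,0,7],[0,0,7],[0,0,7],[0,0,7],[0,0,7],[0,0,7],[0,0,7],[0,0,7]],"delta_rot":[[0,0,0],[1.5,1,0],[3,2,0],[4.5,3,0],[6,4,0],[7.5,5,0],[9,6.1,0],[10.5,7.1,0],[12,8.1,0],[13.5,9.1,0],[15,10.1,0],[15,10.1,0]]}'
python3 - <<'E'
from h import *
R=Ro.from_rotvec(get_obs()['orientation']).as_matrix();print(R.round(3))
a=np.array([-.56,.83,0]);a/=np.linalg.norm(a);up=np.array([0,0,1.])
y=-np.cross(up,a);t=np.radians(65);z=-np.cos(t)*up+np.sin(t)*a
plan(get_obs()['tcp_pos'],frame(z,y))
E
```

```text
clock: 5.65
tcp_pos: [0.5121, 0.3355, 0.1838]
orientation: [-0.978, -1.809, -0.614]
contact_force: [0.6, -1.1, -1.2]
grip_width: 0.0454
gripper_force: 52.5
[[-0.223  0.833 -0.506]
 [ 0.353  0.553  0.755]
 [ 0.908 -0.01  -0.418]]
tcp [0.5121 0.3355 0.1838] t [0. 0. 0.] r [ 0.01 -0.13  0.09] clock 5.65 j [ 0.51  1.18 -1.25  1.62 -0.07  1.1   0.14]
```

Run:
```python
from h import *
c=np.load('pics/top1.npz');print('reagent',onz(c,268,158,.1))
a=np.array([-.56,.83,0]);a/=np.linalg.norm(a)
R0=Ro.from_rotvec([1.292,2.413,-.283]).as_matrix();b0=np.array([.5155,.33,.023])-.049*a
rel=R0.T@(b0-np.array([.5115,.3389,.0155]));o=get_obs();R=Ro.from_rotvec(o['orientation']).as_matrix()
print('base now',o['tcp_pos']+R@rel,'axis',R@R0.T@a, 'rel',rel)
save('scene','s2.png')
import cv2
cv2.imwrite('pics/s2c.png',cv2.resize(cv2.imread('pics/s2.png')[50:300,150:450],None,fx=2,fy=2))
```

```text
reagent [0.69609995 0.16788522 0.1       ]
base now [0.51433977 0.32864665 0.12512559] axis [ 0.00946441 -0.00481944  0.9999436 ] rel [-0.05622976 -0.0013417   0.01819734]
```

View pics/s2c.png

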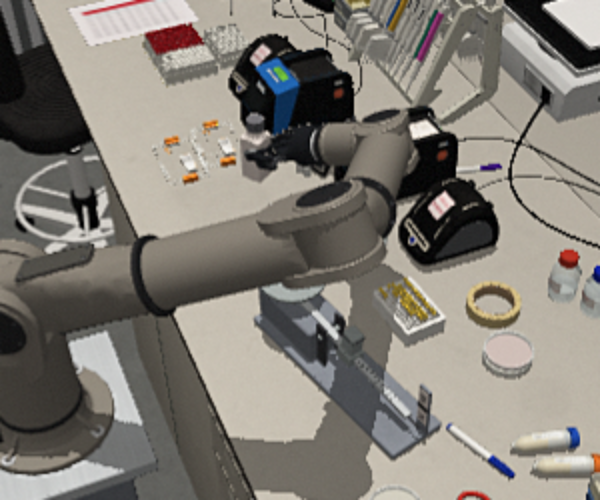

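The scene view shows the bottle held upright at crop (255,150). The wrist is over the reagent and near the black devices, so I check vertical clearance before lowering.

Run:
```python
from h import *
p,d,c=save('top','t2.png')
z=np.zeros((400,640));X=np.zeros((400,640,2))
for v in range(90,260,1):
  for u in range(190,350,1):
    q=ptd(c,u,v,d[v,u]);z[v,u]=q[2];X[v,u]=q[:2]
for v in range(100,256,6): print(v,X[v,270].round(2),(z[v,196:340:6]*1000).astype(int))
o=cv2.imread('pics/t2.png')[90:260,180:360]
cv2.imwrite('pics/t2c.png',cv2.resize(o,None,fx=3.4,fy=3.4))
```

```text
100 [0.91 0.16] [  3   5 146 130 138 132 137 147  36   2   6  -3  -2  94  92  90 107   1
   3  -6   2   0   4  -8]
106 [0.88 0.16] [ -5   0 141 136 135 135 135 147  46   3  -1   3 118 122 122 117 118 106
  -1   0  -3  -3  -1  -4]
112 [0.86 0.16] [  0   3 146 134 134 132 138 147  40  -4  -2  -2 127 132 121 126 120 119
  -1   2   1  -3   0   7]
118 [0.84 0.16] [ -4   2 142 134 132 134 136 145  16   0   1  -4 126 121 124 119 122 114
   4  11  -7   5  24  21]
124 [0.82 0.16] [  0   2 148 120 123 127 121 147  16   5  -4   0 114 114 111 116 111  95
  10  -2   0   6   1   5]
130 [0.8  0.16] [  0   2 149 141 150 148 146 139  20   0  -5   0  88  91  87  87  93  86
  -7   2  -3   1   0   0]
136 [0.78 0.17] [   6    2  146  138  142  142  147 1597    7    7    7    0   65   64
   70   64   74   65    3    8    6    0 1597   30]
142 [0.71 0.13] [  9  -2 126 132 137 131 132 119  -4   1   0  -2 352 370 376 380 340 307
   1   2   2   2   4   3]
148 [0.69 0.13] [  0  -1   2 103 114 108 109  97  10  -4   0   0 357 366 377 380 387 368
 325   0  -6   2   1  -1]
154 [0.67 0.13] [1597   62    5   76   86
[... 1186 characters left out ...]
219 196   0   0   0   1  -6   9   4  -2   1   0   2 128 130
 124 126 127  84  90  89]
220 [0.47 0.17] [  0   0  -7   2   6  -6   2   3   6   2   5   7   4   0   6   2 125 126
 124 123 124 129  90 106]
226 [0.45 0.17] [ -1   2   1  -3   5  -1  -1   0   2   1   1   2  -1   6   2   5 121 132
 130 129 123 135  89  23]
232 [0.42 0.17] [  2   3   2   3   9   0   6  -4  -3   3  38  48   3   5  -2   0   0 128
 129 125 126  -1  -4   0]
238 [0.4  0.17] [-6  0 -5 -1  5  4  2  0  1 -4 45 47 18  0  3  0 -4 -1  3 -1  3  0  3  4]
244 [0.38 0.17] [ 4  0  1 -1  0 -3 -3  1  0 -3 47 50 28  5  0  0  0  0  6 -1 -4  3  0  3]
250 [0.36 0.17] [-4  5  0 -2  1  0  3  2  2  0 44 47 43  0  5  0 -5  0  0  0  1  4 -1 -2]
```

View pics/t2c.png

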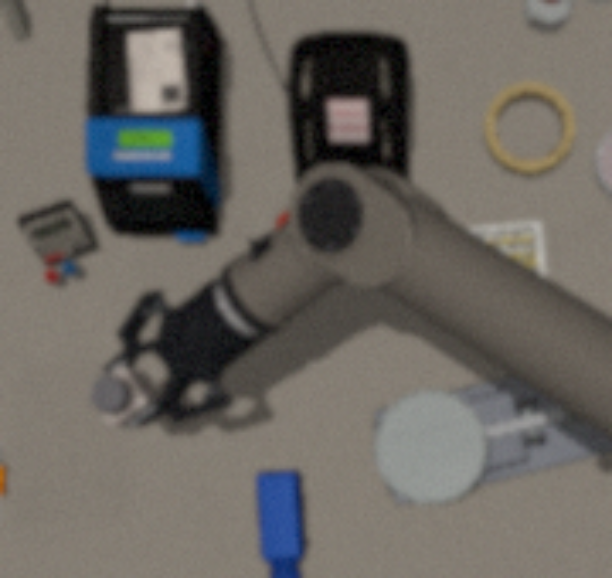

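```bash
python3 -m pendant '{"translation":[[-1.5,-0.1,0],[-3,-0.3,0],[-4,-0.4,0],[-4,-0.4,0],[-4,-0.4,0]],"delta_rot":[[-0.1,0,0],[-0.1,-0.1,0.1],[-0.1,-0.1,0.1],[-0.1,-0.1,0.1],[-0.1,-0.1,0.1]]}'
python3 - <<'E'
from h import *
rel=np.array([-0.05622976,-0.0013417,0.01819734])
o=get_obs();R=Ro.from_rotvec(o['orientation']).as_matrix()
print('base now',o['tcp_pos']+R@rel,R.round(3),o['joints'].round(2))
p,d,c=save('top','t3.png')
for v in range(130,220,6):
  r=[ptd(c,u,v,d[v,u]) for u in range(215,320,6)]
  print(v,' '.join('%d,%d,%d'%tuple(np.array(q)*100) for q in r if q[2]>.2))
E
```

```text
clock: 6.38
tcp_pos: [0.4116, 0.3289, 0.19]
orientation: [-0.968, -1.835, -0.61]
contact_force: [-0.9, 0.5, -2.7]
grip_width: 0.0454
gripper_force: 52.4
base now [0.41511275 0.32156157 0.13142877] [[-0.246  0.826 -0.508]
 [ 0.358  0.564  0.744]
 [ 0.901  0.001 -0.434]] [ 0.6   1.11 -1.3   1.87 -0.09  0.95  0.15]
130 
136 47,0,159
142 
148 
154 
160 
166 47,0,159
172 61,11,36 61,9,38 61,7,37 61,6,32 62,4,31
178 59,13,36 59,11,37 59,9,38 59,7,38 59,5,39 59,4,37 59,2,34
184 57,13,36 57,11,37 57,9,38 57,7,39 57,5,39 57,4,40 57,2,39 57,0,39 47,0,159
190 56,15,33 56,13,36 56,11,37 56,9,37 55,7,38 55,5,39 55,4,40 55,2,40 55,0,40 55,-1,40
196 54,19,30 54,17,33 54,15,33 54,13,35 54,11,36 54,9,37 54,7,37 54,5,39 54,4,39 54,2,40 54,0,41 54,-1,41
202 52,22,26 52,19,31 52,17,32 52,15,33 52,13,33 52,11,34 52,9,36 52,7,37 52,5,39 52,4,38 52,2,40 52,0,41 52,-1,42
208 50,30,24 50,28,23 50,23,28 50,21,29 50,19,31 50,17,31 50,15,32 50,13,32 50,2,38 50,0,40 50,-1,41
214 48,30,23 48,26,25 48,23,28 48,21,30 48,19,30 48,17,30 48,15,29 48,-1,40
```

```bash
python3 -m pendant '{"translation":[[0,0.3,-1.3],[0,0.6,-2.6],[0,0.8,-3.8],[0,0.8,-4],[0,0.8,-4]],"delta_rot":[[0,0,0],[0,0,0],[0,0,0],[0,0,0],[0,0,0]]}'
python3 - <<'E'
from h import *
rel=np.array([-0.05622976,-0.0013417,0.01819734])
o=get_obs();R=Ro.from_rotvec(o['orientation']).as_matrix()
print('base now',o['tcp_pos']+R@rel,R.round(3),o['joints'].round(2))
p,d,c=save('top','t4.png');save('scene','s4.png')
for v in range(160,250,6):
  r=[ptd(c,u,v,d[v,u]) for u in range(215,330,6)]
  print(v,' '.join('%d,%d,%d'%tuple(np.array(q)*100) for q in r if .1<q[2]<1))
cv2.imwrite('pics/s4c.png',cv2.resize(cv2.imread('pics/s4.png')[50:300,150:450],None,fx=2,fy=2))
E
```

```text
clock: 7.05
tcp_pos: [0.4117, 0.3486, 0.0897]
orientation: [-0.968, -1.83, -0.61]
contact_force: [-0.5, -0.1, -1.8]
grip_width: 0.0455
gripper_force: 52.5
base now [0.41495079 0.3413955  0.03107585] [[-0.242  0.826 -0.509]
 [ 0.356  0.563  0.746]
 [ 0.903 -0.001 -0.43 ]] [ 0.52  1.24 -1.19  1.86 -0.01  0.85  0.21]
160 68,18,10
166 
172 
178 60,14,26 60,12,27 60,10,28 60,8,29 60,6,26 61,4,22
184 58,14,27 58,12,28 58,10,28 58,8,29 58,6,30 58,4,29 58,2,29 58,0,29
190 56,14,26 56,12,28 56,10,28 56,8,29 56,6,30 56,4,30 56,2,31 56,0,31 56,-1,32 56,-2,32 56,-4,32
196 55,18,22 54,16,24 54,14,26 54,12,27 54,10,28 54,8,29 54,6,30 54,4,31 54,2,31 54,0,32 54,-1,33 54,-2,33 54,-4,34
202 53,23,19 53,20,21 53,18,23 53,16,23 53,14,24 53,12,22 52,10,27 52,8,29 52,6,28 52,4,30 52,2,31 52,0,32 52,-1,33 52,-2,34 52,-4,35
208 51,30,13 51,25,18 51,23,19 51,20,21 51,18,22 51,16,22 51,14,21 51,5,12 50,2,29 50,0,31 50,-1,32 50,-2,34 50,-4,35
214 49,32,13 49,28,14 49,25,18 49,23,19 49,20,20 49,18,20 49,17,19 49,7,13 49,5,13 49,3,12 49,0,12 49,-1,29 49,-2,33 49,-4,34
220 46,33,12 46,30,14 47,28,15 47,25,17 47,23,18 47,21,17 47,7,13 47,5,13 47,3,12 47,0,12 47,-1,13
226 44,35,10 44,28,13 44,26,14 44,23,16 45,7,12 45,5,12 45,3,13 45,0,13 45,-1,13
232 42,34,16 42,32,13 42,28,14 42,24,13 42,5,12 42,3,12 42,0,12 42,-1,12
238 40,33,16 40,32,13 40,30,11 40,28,12 40,26,13 40,24,14
244
```

View pics/s4c.png

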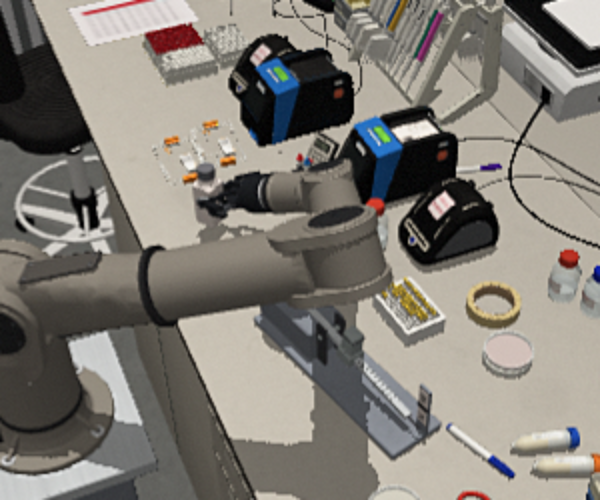

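The scene shows the bottle upright near (207,190) in the crop, but the arm's drum sits close above the pan, so I shift left and out before the last centimetres.

```bash
python3 -m pendant '{"translation":[[0.3,1.2,0],[0.6,2.4,0],[0.6,2.4,0],[0.6,2.4,0]],"delta_rot":[[0,0.1,0],[0,0.1,0],[0,0.1,0],[0,0.1,0]]}'
python3 - <<'E'
from h import *
rel=np.array([-0.05622976,-0.0013417,0.01819734])
o=get_obs();R=Ro.from_rotvec(o['orientation']).as_matrix()
print('base now',o['tcp_pos']+R@rel,R.round(3),o['joints'].round(2))
p,d,c=save('top','t5.png')
for v in range(160,250,6):
  r=[ptd(c,u,v,d[v,u]) for u in range(245,330,6)]
  print(v,' '.join('%d,%d,%d'%tuple(np.array(q)*100) for q in r if .1<q[2]<1))
E
```

```text
clock: 7.65
tcp_pos: [0.4261, 0.4078, 0.0893]
orientation: [-0.969, -1.823, -0.604]
contact_force: [-0.4, -0.1, -2.9]
grip_width: 0.0452
gripper_force: 52.4
base now [0.42886215 0.40063163 0.03069251] [[-0.234  0.826 -0.513]
 [ 0.356  0.564  0.745]
 [ 0.905 -0.008 -0.426]] [ 0.41  1.26 -1.19  1.79 -0.03  0.82  0.18]
160 68,18,10
166 
172 62,20,26 62,18,27 62,16,28 62,14,28 63,12,22
178 60,20,26 60,18,27 60,16,28 60,14,29 60,12,30 60,10,29 60,8,29 60,6,29
184 58,22,24 58,20,26 58,18,27 58,16,28 58,14,29 58,12,30 58,10,30 58,8,31 58,6,31 58,4,32 58,2,32 58,0,32 58,-1,31
190 56,22,24 56,20,26 56,18,27 56,16,27 56,14,28 56,12,30 56,10,30 56,8,31 56,6,32 56,4,33 56,2,34 56,0,34 56,-1,35 56,-2,35 56,-4,35
196 54,22,23 54,20,24 54,18,26 54,16,27 54,14,28 54,12,28 54,10,29 54,8,31 54,6,32 54,4,33 54,2,34 54,0,35 54,-1,36 54,-2,36 54,-4,37
202 53,22,22 53,20,22 52,8,29 52,6,30 52,4,33 52,2,33 52,0,35 52,-1,36 52,-2,37 52,-4,37
208 51,23,19 51,5,12 50,2,31 50,0,33 50,-1,35 50,-2,36 50,-4,37
214 49,7,12 49,5,12 49,3,12 49,0,13 49,-1,12 49,-2,34 49,-4,35
220 47,7,12 47,5,12 47,3,12 47,0,12 47,-1,12
226 45,7,12 45,5,13 45,3,12 45,0,13 45,-1,12
232 42,5,13 42,3,13 42,0,12 42,-1,13
238 
244
```

```bash
python3 -m pendant '{"translation":[[0,0,-0.5],[0,0,-1],[0,0,-1.05],[0,0,-1.05]],"delta_rot":[[0,0,0],[0,0,0],[0,0,0],[0,0,0]]}'; python3 -m pendant '{"translation":[[0,0,-0.08],[0,0,-0.16],[0,0,-0.16]],"delta_rot":[[0,0,0],[0,0,0],[0,0,0]]}'
```

```text
clock: 8.2
tcp_pos: [0.4258, 0.4082, 0.0624]
orientation: [-0.969, -1.821, -0.604]
contact_force: [0.3, -0.1, -1.6]
grip_width: 0.0455
gripper_force: 52.5
clock: 8.57
tcp_pos: [0.426, 0.4085, 0.0595]
orientation: [-0.968, -1.822, -0.605]
contact_force: [-0.2, -1.7, 3.3]
grip_width: 0.0452
gripper_force: 52.9
```

```bash
python3 -m pendant '{"translation":[[0,0,-0.04],[0,0,-0.04],[0,0,-0.04],[0,0,-0.04],[0,0,-0.04]],"delta_rot":[[0,0,0],[0,0,0],[0,0,0],[0,0,0],[0,0,0]]}' 0.95; python3 -m pendant '{"translation":[[0.2,-0.3,1],[0.4,-0.6,2],[0.6,-0.9,3],[0.8,-1.2,4],[1,-1.5,5],[1.2,-2,6],[1.2,-2,6]],"delta_rot":[[0,0,0],[0,0,0],[0,0,0],[0,0,0],[0,0,0],[0,0,0],[0,0,0]]}'
python3 - <<'E'
from h import *
p,d,c=save('wrist','w6.png');
pt,dt,ct=save('top','t6.png')
Z=np.zeros((400,640,3))
for v in range(195,250):
  for u in range(170,240): Z[v,u]=ptd(ct,u,v,dt[v,u])
q=(Z[...,2]>.12)&(Z[...,2]<.15);P=Z[q];print(len(P),np.median(P,0)if len(P) else 0);print([x.round(3).tolist() for x in P[::3]])
a=np.array([-.56,.83,0]);a/=np.linalg.norm(a);up=np.array([0,0,1.]);y=-np.cross(up,a)
plan(np.array([.429,.40,.24]),frame(-up,y))
E
```

```text
clock: 9.2
tcp_pos: [0.4259, 0.4082, 0.0575]
orientation: [-0.969, -1.822, -0.604]
contact_force: [-1.2, 0.5, 0.2]
grip_width: 0.0811
gripper_force: 0.0
clock: 10.07
tcp_pos: [0.4576, 0.3578, 0.2099]
orientation: [-0.97, -1.824, -0.608]
contact_force: [-0.4, 0.8, 0.5]
grip_width: 0.081
gripper_force: 0.0
85 [0.43046745 0.39775089 0.13436078]
[[0.448, 0.404, 0.124], [0.445, 0.407, 0.139], [0.444, 0.398, 0.134], [0.444, 0.39, 0.124], [0.441, 0.406, 0.132], [0.441, 0.393, 0.139], [0.441, 0.386, 0.125], [0.437, 0.407, 0.139], [0.438, 0.397, 0.138], [0.438, 0.387, 0.133], [0.434, 0.411, 0.136], [0.434, 0.4, 0.139], [0.434, 0.391, 0.132], [0.434, 0.382, 0.125], [0.43, 0.407, 0.138], [0.43, 0.397, 0.137], [0.431, 0.385, 0.141], [0.427, 0.413, 0.131], [0.427, 0.401, 0.134], [0.427, 0.39, 0.135], [0.423, 0.415, 0.135], [0.423, 0.404, 0.134], [0.424, 0.392, 0.14], [0.423, 0.387, 0.121], [0.42, 0.403, 0.138], [0.42, 0.393, 0.136], [0.419, 0.387, 0.12], [0.416, 0.401, 0.133], [0.416, 0.393, 0.124]]
tcp [0.4559 0.3579 0.2074] t [-1.08  1.68  1.3 ] r [-10.67  -7.35   0.  ] clock 10.175 j [ 0.52  1.12 -1.29  1.74 -0.1   1.01  0.11]
```

View pics/w6.png

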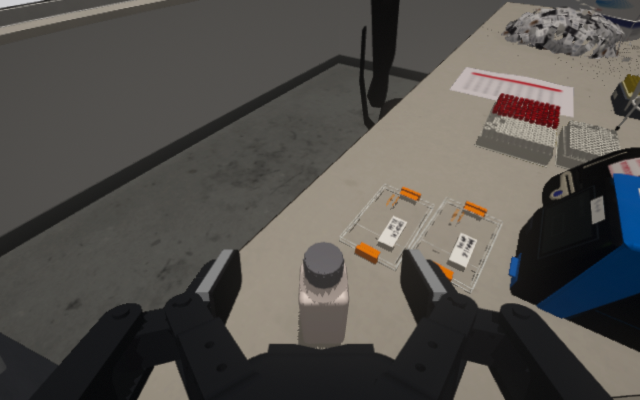

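The wrist view shows the white bottle standing upright, cap at (323,262), and the depth puts the cap at (.430,.399) with its top at z=.134. Next I turn the tool down above it.

```bash
python3 -m pendant '{"translation":[[0,0,1.2],[-0.3,0.4,1.6],[-0.6,0.8,1.6],[-1,1.6,1.5],[-1,1.6,1.4],[-1,1.6,1.3],[-1,1.6,1.3],[-1,1.6,1.3],[-1,1.6,1.3]],"delta_rot":[[-1.8,-1.2,0],[-3.6,-2.5,0],[-5.4,-3.7,0],[-7.2,-5,0],[-9,-6.2,0],[-10.7,-7.35,0],[-10.7,-7.35,0],[-10.7,-7.35,0],[-10.7,-7.35,0]]}'
python3 - <<'E'
from h import *
a=np.array([-.56,.83,0]);a/=np.linalg.norm(a);up=np.array([0,0,1.]);y=-np.cross(up,a)
plan(np.array([.430,.399,.1013]),frame(-up,y))
E
```

```text
clock: 11.3
tcp_pos: [0.4322, 0.3963, 0.2389]
orientation: [-1.48, -2.771, 0.005]
contact_force: [-0.8, -0.3, -0.5]
grip_width: 0.0814
gripper_force: 0.0
tcp [0.4322 0.3963 0.2389] t [-0.09  0.11 -5.5 ] r [ 0.03 -0.02  0.05] clock 11.3 j [-0.16  0.48 -0.92  1.72  0.41  1.16 -0.61]
```

```bash
python3 -m pendant '{"translation":[[-0.1,0.1,-2],[-0.1,0.1,-4],[-0.1,0.1,-5.4],[-0.1,0.1,-5.4],[-0.1,0.1,-5.4]],"delta_rot":[[0,0,0],[0,0,0],[0,0,0],[0,0,0],[0,0,0]]}' && python3 -m pendant '{"translation":[[0,0,0],[0,0,0],[0,0,0],[0,0,0],[0,0,0],[0,0,0]],"delta_rot":[[0,0,0],[0,0,0],[0,0,0],[0,0,0],[0,0,0],[0,0,0]]}' 0.1 60 && python3 -m pendant '{"translation":[[0,0,2],[0,0,4],[0,0,6],[0,0,8],[0,0,8],[0,0,8]],"delta_rot":[[0,0,0],[0,0,0],[0,0,0],[0,0,0],[0,0,0],[0,0,0]]}'
python3 - <<'E'
from h import *
c=np.load('pics/top1.npz');d=c['d'];p=c['p']
# pan: circle of high points; edges from depth
Q=[];
for v in range(195,245):
  for u in range(283,330):
    q=ptd(c,u,v,d[v,u])
    if .112<q[2]<.15: Q.append([u,v])
Q=np.array(Q);m=np.zeros((400,640),np.uint8);m[Q[:,1],Q[:,0]]=255
m=cv2.morphologyEx(m,cv2.MORPH_OPEN,np.ones((7,7)))
ct=max(cv2.findContours(m,0,2)[0],key=cv2.contourArea);e=cv2.fitEllipse(ct);print(e)
print('pan',onz(c,*e[0],.128))
w=get_obs();print(w['contact_force'],w['moment'])
# balance axis: scale tip plate and poise high points
for (u0,u1,v0,v1,lo) in((386,402,188,200,.1),(344,362,203,216,.115)):
  A=[];
  for v in range(v0,v1):
    for u in range(u0,u1):
      q=ptd(c,u,v,d[v,u])
      if lo<q[2]<.2: A.append(q)
  print(len(A),np.median(A,0),np.mean(A,0))
E
```

```text
clock: 11.92
tcp_pos: [0.4296, 0.4007, 0.1062]
orientation: [1.478, 2.771, -0.0]
contact_force: [-0.1, 0.2, 0.5]
grip_width: 0.0812
gripper_force: 0.0
clock: 12.68
tcp_pos: [0.4291, 0.4014, 0.1062]
orientation: [1.475, 2.772, 0.0]
contact_force: [1.4, -0.3, 5.7]
grip_width: 0.0324
gripper_force: 59.4
clock: 13.42
tcp_pos: [0.4281, 0.3999, 0.3039]
orientation: [1.475, 2.772, -0.006]
contact_force: [0.2, -1.2, -4.0]
grip_width: 0.0325
gripper_force: 60.9
((306.0851135253906, 220.539794921875), (32.78705978393555, 33.18576431274414), 128.4659423828125)
pan [0.47000519 0.02689975 0.128     ]
[ 0.17744525 -1.1610036  -4.04589423] [ 0.03380766  0.00839623 -0.02428458]
16 [ 0.57006842 -0.28948449  0.12526087] [ 0.56968792 -0.28939292  0.12362318]
67 [ 0.51197936 -0.13582823  0.12929543] [ 0.51208674 -0.13664618  0.12903819]
```

```bash
python3 -m pendant '{"translation":[[0.2,-2,0],[0.5,-4,-0.2],[0.7,-6.2,-0.5],[0.9,-8.5,-0.9],[1.2,-11,-0.9],[1.5,-13,-0.9],[1.7,-14.9,-0.9],[1.7,-14.9,-0.9],[1.7,-14.9,-0.9],[1.7,-14.9,-0.9]],"delta_rot":[[0,0,-0.4],[0,0,-0.8],[0,0,-1.2],[0,0,-1.6],[0,0,-2],[0,0,-2.6],[0,0,-3.3],[0,0,-3.3],[0,0,-3.3],[0,0,-3.3]]}'
python3 - <<'E'
from h import *
f=[]
for i in range(4):
  grab_frame('wrist'); f.append(get_obs()['contact_force'][2])
print(f); plan(np.array([.470,.027,.106+.128]),Ro.from_rotvec(get_obs()['orientation']).as_matrix())
E
```

```text
clock: 14.68
tcp_pos: [0.4704, 0.0295, 0.282]
orientation: [-1.855, -2.535, 0.003]
contact_force: [-0.3, -0.1, -2.6]
grip_width: 0.032
gripper_force: 60.9
[np.float64(-1.405275829200429), np.float64(-2.508634783563835), np.float64(-2.9044402292659073), np.float64(-2.483244541321787)]
tcp [0.4708 0.029  0.2825] t [-0.03 -0.08 -1.94] r [-0. -0. -0.] clock 14.875 j [ 0.57  0.17 -0.84  1.92  0.14  1.12 -0.02]
```

```bash
python3 -m pendant '{"translation":[[0,-0.1,-0.8],[0,-0.1,-1.5],[0,-0.1,-1.7],[0,-0.1,-1.8],[0,-0.1,-1.9],[0,-0.1,-2],[0,-0.1,-2.1],[0,-0.1,-2.2],[0,-0.1,-2.3],[0,-0.1,-2.4],[0,-0.1,-2.4]],"delta_rot":[[0,0,0],[0,0,0],[0,0,0],[0,0,0],[0,0,0],[0,0,0],[0,0,0],[0,0,0],[0,0,0],[0,0,0],[0,0,0]]}'; python3 -m pendant '{"translation":[[0,0,-0.15],[0,0,-0.3],[0,0,-0.45],[0,0,-0.55],[0,0,-0.65],[0,0,-0.65]],"delta_rot":[[0,0,0],[0,0,0],[0,0,0],[0,0,0],[0,0,0],[0,0,0]]}'
```

```text
clock: 16.25
tcp_pos: [0.4709, 0.0257, 0.2224]
orientation: [1.858, 2.533, -0.003]
contact_force: [0.8, 0.5, -1.1]
grip_width: 0.0325
gripper_force: 60.9
clock: 17.0
tcp_pos: [0.471, 0.0256, 0.2062]
orientation: [1.858, 2.532, -0.003]
contact_force: [-0.7, 0.9, -1.5]
grip_width: 0.0323
gripper_force: 61.0
```

```bash
python3 -m pendant '{"translation":[[0,0,-0.08],[0,0,-0.15],[0,0,-0.15],[0,0,-0.15]],"delta_rot":[[0,0,0],[0,0,0],[0,0,0],[0,0,0]]}'
python3 - <<'E'
from h import *
p,d,c=save('scene','s7.png')
cv2.imwrite('pics/s7c.png',cv2.resize(cv2.imread('pics/s7.png')[140:300,220:400],None,fx=3.3,fy=3.3))
print(get_obs()['contact_force'])
E
```

```text
clock: 17.5
tcp_pos: [0.4712, 0.0256, 0.2027]
orientation: [1.858, 2.532, -0.003]
contact_force: [0.6, -1.4, 3.1]
grip_width: 0.0325
gripper_force: 61.3
[ 0.93726514 -1.2386745   2.79234589]
```

View pics/s7c.png

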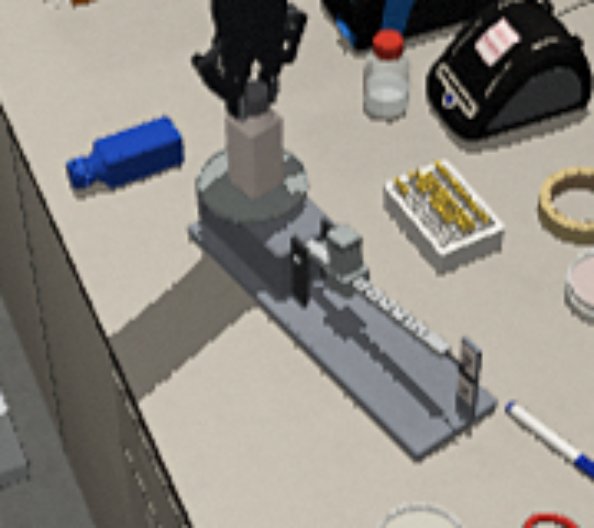

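The bottle stands on the pan (crop (255,150)), which is at its lower stop. The poise is at crop (345,250), near the pivot end. I release, rise and move above the poise.

```bash
python3 -m pendant '{"translation":[[0,0,0],[0,0,0],[0,0,0],[0,0,0]],"delta_rot":[[0,0,0],[0,0,0],[0,0,0],[0,0,0]]}' 0.9; python3 -m pendant '{"translation":[[0,0,1],[0,0,2],[0,0,3],[0.5,-1.6,4],[1,-3.2,4],[1.5,-5,4],[2,-6.4,4],[2,-6.4,4],[2,-6.4,4]],"delta_rot":[[0,0,0],[0,0,0],[0,0,0],[0,0,0],[0,0,0],[0,0,0],[0,0,0],[0,0,0],[0,0,0]]}' 0.75 25
python3 - <<'E'
from h import *
p,d,c=save('wrist','w8.png')
u=np.array([-.301,.953,0]);u/=np.linalg.norm(u);x=np.array([u[1],-u[0],0]);pv=np.array([.503,-.078,0])
# cloud in balance frame
vv,uu=np.mgrid[0:400:2,0:640:2]
K=np.array(c['K'],float);q=cv2.undistortPoints(np.stack([uu,vv],-1).reshape(-1,1,2).astype(float),K,np.array([float(c['k1']),0,0,0,0.]))[:,0]
R=cv2.Rodrigues(c['rvec'])[0];dep=d[vv,uu].ravel();P=(np.c_[q,np.ones(len(q))]*dep[:,None]-np.ravel(c['tvec']))@R
P=P[dep>.05];B=np.c_[(P-pv)@x,-(P-pv)@u,P[:,2]]
m=(abs(B[:,0])<.06)&(B[:,1]>.03)&(B[:,1]<.24)&(B[:,2]>.06)&(B[:,2]<.2)
B=B[m];print(len(B))
for s in np.arange(.03,.24,.01):
  k=B[(B[:,1]>=s)&(B[:,1]<s+.01)]
  if len(k): h=np.percentile(k[:,2],80); t=k[k[:,2]>h-.008]; print(round(s,3),len(k),'top z',h.round(4),'x',t[:,0].min().round(3),t[:,0].max().round(3))
o=get_obs();print(o['tcp_pos'],Ro.from_rotvec(o['orientation']).as_matrix().round(3).tolist(),o['joints'].round(2))
E
```

```text
clock: 18.05
tcp_pos: [0.4709, 0.0258, 0.2025]
orientation: [1.858, 2.533, -0.003]
contact_force: [0.2, -0.2, -0.5]
grip_width: 0.0774
gripper_force: 0.0
clock: 19.18
tcp_pos: [0.5208, -0.1334, 0.3024]
orientation: [1.857, 2.534, -0.002]
contact_force: [0.5, 0.2, -0.3]
grip_width: 0.064
gripper_force: 0.0
591
0.03 97 top z 0.1443 x -0.022 0.004
0.04 61 top z 0.1457 x -0.021 0.004
0.05 71 top z 0.1474 x -0.024 0.002
0.06 9 top z 0.141 x -0.024 0.002
0.07 18 top z 0.0979 x -0.018 -0.006
0.08 24 top z 0.0992 x -0.018 -0.006
0.09 23 top z 0.1005 x -0.018 -0.006
0.1 19 top z 0.1021 x -0.018 -0.008
0.11 21 top z 0.1036 x -0.021 -0.008
0.12 23 top z 0.1047 x -0.021 -0.008
0.13 25 top z 0.1063 x -0.021 -0.008
0.14 20 top z 0.108 x -0.021 -0.008
0.15 18 top z 0.1088 x -0.021 -0.011
0.16 20 top z 0.1108 x -0.021 -0.011
0.17 21 top z 0.1123 x -0.024 -0.011
0.18 22 top z 0.1134 x -0.024 -0.011
0.19 20 top z 0.1146 x -0.024 -0.011
0.2 13 top z 0.1155 x -0.024 -0.001
0.21 50 top z 0.1224 x -0.003 0.002
0.22 13 top z 0.1267 x -0.003 -0.001
0.23 3 top z 0.1251 x -0.003 -0.001
[ 0.52085261 -0.13293947  0.30257881] [[-0.302, 0.953, -0.0], [0.953, 0.302, -0.001], [-0.001, -0.001, -1.0]] [ 0.74  0.26 -0.73  1.76  0.19  1.19  0.27]
```

```bash
python3 -m pendant '{"translation":[[-0.5,0.2,-2],[-0.5,0.2,-4],[-0.5,0.2,-6],[-0.5,0.2,-7],[-0.5,0.2,-7.6],[-0.5,0.2,-7.6]],"delta_rot":[[0,0,-0.6],[0,0,-0.6],[0,0,-0.6],[0,0,-0.6],[0,0,-0.6],[0,0,-0.6]]}' && python3 -m pendant '{"translation":[[0,0,0],[0,0,0],[0,0,0],[0,0,0]],"delta_rot":[[0,0,0],[0,0,0],[0,0,0],[0,0,0]]}' 0.15 25
```

```text
clock: 19.98
tcp_pos: [0.5083, -0.1285, 0.1124]
orientation: [-1.922, -2.485, 0.003]
contact_force: [-0.5, -0.2, 1.6]
grip_width: 0.0643
gripper_force: 0.0
clock: 20.48
tcp_pos: [0.5089, -0.1296, 0.1135]
orientation: [1.923, 2.481, -0.003]
contact_force: [-1.6, -0.6, 6.5]
grip_width: 0.0254
gripper_force: 30.1
```

```bash
python3 -m pendant '{"translation":[[0.07,-0.25,0],[0.13,-0.5,0],[0.2,-0.75,0],[0.26,-1,0],[0.33,-1.25,-0.05],[0.4,-1.5,-0.1],[0.46,-1.75,-0.2],[0.54,-2.05,-0.3],[0.54,-2.05,-0.3],[0.54,-2.05,-0.3]],"delta_rot":[[0,0,0],[0,0,0],[0,0,0],[0,0,0],[0,0,0],[0,0,0],[0,0,0],[0,0,0],[0,0,0],[0,0,0]]}' && python3 -m pendant '{"translation":[[0,0,0],[0,0,0],[0,0,0],[0,0,0.5],[0,0,2],[0,0,4],[0,0,6],[0,0,7.6],[0,0,7.6],[0,0,7.6]],"delta_rot":[[0,0,0],[0,0,0],[0,0,0],[0,0,0],[0,0,0],[0,0,0],[0,0,0],[0,0,0],[0,0,0],[0,0,0]]}' 0.75
cat > m.py <<'E'
from h import *
def meas(fn):
    p,d,c=save('wrist',fn)
    e=np.array([.254,-.966,0]);e/=np.linalg.norm(e);x=np.array([-e[1],e[0],0]);pv=np.array([.503,-.078,0])-.008*x
    vv,uu=np.mgrid[0:400,0:640]
    K=np.array(c['K'],float);q=cv2.undistortPoints(np.stack([uu,vv],-1).reshape(-1,1,2).astype(float),K,np.array([float(c['k1']),0,0,0,0.]))[:,0]
    R=cv2.Rodrigues(c['rvec'])[0];dep=d.ravel();P=(np.c_[q,np.ones(len(q))]*dep[:,None]-np.ravel(c['tvec']))@R
    P=P[dep>.05];B=np.c_[(P-pv)@x,(P-pv)@e,P[:,2]]
    top=B[(abs(B[:,0])<.03)&(B[:,1]>.02)&(B[:,1]<.2)&(B[:,2]>.125)&(B[:,2]<.17)]
    s=[np.percentile(top[:,1],2),np.percentile(top[:,1],98)]
    b=B[(abs(B[:,0])<.012)&(B[:,1]>s[0]-.1)&(B[:,1]<.195)&(B[:,2]>.06)&(B[:,2]<.122)&((B[:,1]>s[1]+.012))]
    f=np.polyfit(b[:,1],b[:,2],1)
    for _ in range(4):
        r=b[:,2]-np.polyval(f,b[:,1]);b=b[abs(r)<.006];f=np.polyfit(b[:,1],b[:,2],1)
    o=get_obs()
    print('poise top s',np.round(s,4),'x',np.median(top[:,0]).round(4),'z',np.median(top[:,2]).round(4),'beam slope',f[0].round(4),'n',len(b),'z at .15',np.polyval(f,.15).round(4),'srange',b[:,1].min().round(3),b[:,1].max().round(3),'tcp',o['tcp_pos'].round(4),'clock',o['clock'])
E
python3 -c "from m import *;meas('w9.png')"
```

```text
clock: 21.72
tcp_pos: [0.5222, -0.1813, 0.1051]
orientation: [1.923, 2.482, -0.003]
contact_force: [2.1, -0.9, -0.1]
grip_width: 0.0256
gripper_force: 29.7
clock: 22.98
tcp_pos: [0.5215, -0.1805, 0.295]
orientation: [1.924, 2.483, -0.003]
contact_force: [0.2, 0.2, 0.1]
grip_width: 0.0642
gripper_force: 0.0
poise top s [0.0898 0.1175] x 0.0 z 0.1296 beam slope -0.0849 n 458 z at .15 0.0739 srange 0.134 0.195 tcp [ 0.5212 -0.1805  0.2943] clock 23.025
```

```bash
python3 -m pendant '{"translation":[[0,0,0],[0,0,0],[0,0,0],[0,0,0],[0,0,0],[0,0,0]],"delta_rot":[[0,0,0],[0,0,0],[0,0,0],[0,0,0],[0,0,0],[0,0,0]]}'
python3 -c "from m import *;meas('w10.png')"
```

```text
clock: 23.78
tcp_pos: [0.522, -0.1805, 0.2951]
orientation: [1.924, 2.483, -0.003]
contact_force: [-0.2, 0.4, -0.1]
grip_width: 0.0639
gripper_force: 0.0
poise top s [0.0898 0.1177] x -0.0 z 0.1296 beam slope -0.0815 n 428 z at .15 0.0738 srange 0.134 0.195 tcp [ 0.522  -0.1806  0.2951] clock 23.825
```

```bash
python3 -m pendant '{"translation":[[0,0,-2],[0,0,-4],[0,0,-6],[0,0,-7.4],[0,0,-7.9],[0,0,-7.9]],"delta_rot":[[0,0,0],[0,0,0],[0,0,0],[0,0,0],[0,0,0],[0,0,0]]}' && python3 -m pendant '{"translation":[[0,0,0],[0,0,0],[0,0,0],[0,0,0]],"delta_rot":[[0,0,0],[0,0,0],[0,0,0],[0,0,0]]}' 0.15 25 && python3 -m pendant '{"translation":[[-0.05,0.17,0.1],[-0.09,0.35,0.2],[-0.14,0.52,0.3],[-0.14,0.52,0.3],[-0.14,0.52,0.3]],"delta_rot":[[0,0,0],[0,0,0],[0,0,0],[0,0,0],[0,0,0]]}' && python3 -m pendant '{"translation":[[0,0,0],[0,0,0],[0,0,0],[0,0,0.5],[0,0,2],[0,0,4],[0,0,6],[0,0,7.6],[0,0,7.6],[0,0,7.6],[0,0,7.6],[0,0,7.6]],"delta_rot":[[0,0,0],[0,0,0],[0,0,0],[0,0,0],[0,0,0],[0,0,0],[0,0,0],[0,0,0],[0,0,0],[0,0,0],[0,0,0],[0,0,0]]}' 0.75
python3 -m pendant '{"translation":[[0,0,0],[0,0,0],[0,0,0],[0,0,0]],"delta_rot":[[0,0,0],[0,0,0],[0,0,0],[0,0,0]]}'
python3 -c "from m import *;meas('w11.png')"
```

```text
clock: 24.58
tcp_pos: [0.5221, -0.1804, 0.0976]
orientation: [1.924, 2.483, -0.003]
contact_force: [0.9, -0.3, -0.3]
grip_width: 0.0641
gripper_force: 0.0
clock: 25.08
tcp_pos: [0.5223, -0.1812, 0.0982]
orientation: [1.923, 2.481, -0.003]
contact_force: [-1.8, -1.4, 4.0]
grip_width: 0.0251
gripper_force: 31.9
clock: 25.7
tcp_pos: [0.5184, -0.1666, 0.105]
orientation: [-1.923, -2.484, 0.002]
contact_force: [0.3, 0.5, -2.0]
grip_width: 0.0259
gripper_force: 31.0
clock: 27.2
tcp_pos: [0.518, -0.1674, 0.2941]
orientation: [-1.923, -2.483, 0.003]
contact_force: [-0.1, -0.1, 0.6]
grip_width: 0.0639
gripper_force: 0.0
clock: 27.7
tcp_pos: [0.5185, -0.1675, 0.2951]
orientation: [1.923, 2.483, -0.003]
contact_force: [-0.0, 0.6, 0.1]
grip_width: 0.0636
gripper_force: 0.0
poise top s [0.0726 0.1016] x 0.0004 z 0.138 beam slope -0.0051 n 610 z at .15 0.0862 srange 0.118 0.195 tcp [ 0.5185 -0.1675  0.2951] clock 27.75
```

Run:
```python
from h import *
p,d,c=save('scene','s12.png');w=cv2.imread('pics/w11.png')
s=cv2.resize(cv2.imread('pics/s12.png')[150:300,230:400],(400,353),interpolation=cv2.INTER_CUBIC)
im=np.zeros((600,800,3),np.uint8);im[:353,:400]=s;im[:250,400:]=cv2.resize(w,(400,250))
e=np.array([.254,-.966,0]);e/=np.linalg.norm(e);x=np.array([-e[1],e[0],0])
z=np.array([.503,-.078,.08])-.008*x+.224*e
cw=np.load('pics/w11.npz');a=proj(cw,z).astype(int);b=proj(c,z).astype(int);print(a,b)
a=np.clip(a,[60,40],[580,360]);im[260:580,410:790]=cv2.resize(w[a[1]-40:a[1]+40,a[0]-47:a[0]+48],(380,320),interpolation=cv2.INTER_CUBIC)
im[355:600,:392]=cv2.resize(cv2.imread('pics/s12.png')[b[1]-20:b[1]+20,b[0]-32:b[0]+32],(392,245),interpolation=cv2.INTER_CUBIC)
cv2.imwrite('pics/fin.png',im)
```

```text
[321 262] [357 254]
```

View pics/fin.png

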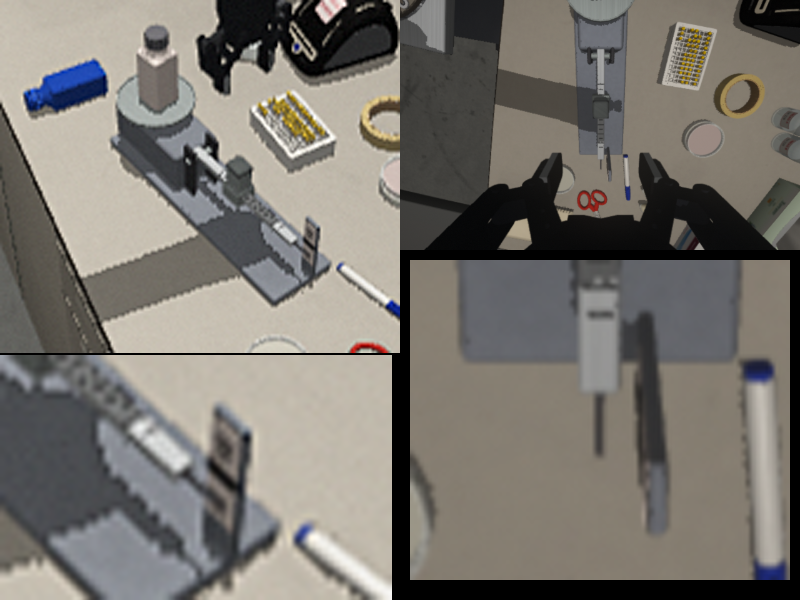

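The last view shows the bottle upright on the pan (155,65) and the pointer on the black mark (about (225,495) in the lower-left enlargement). The beam measures level within about 0.005 rad and the gripper is clear of everything.

```bash
python3 -c "from bench import *;print(hand_in())"
```

```text
the job is handed in; nothing more can be done
None
```

The job is handed in at about 28 s: the white bottle was stood on the worktop and let go, then set upright on the pan, and the poise was slid until the beam rested level (measured within about 0.005 rad) with its pointer on the zero mark and the gripper clear; the dish, reagent bottle and rack were never touched on purpose, but I did not re-measure their positions.

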